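# Press a logger lid home with a toggle clamp

## Task

Push the blue logger case along its nest until it stands fully home against the two end stops, then swing the red handle of the toggle clamp over centre until it locks, so that the clamp's rubber tip presses the white lid shut. Then swing the handle fully back so the clamp is open again, leaving the case home with its lid shut. Let the clamp alone press the lid, keeping the gripper off it, and leave the other things on the bench alone.

Things in the scene. Friction and masses are not known exactly. Their poses are not given: they have to be found in the camera images.
- nest: Fixture fixed to the bench: aluminium plate 100 (x) x 230 (y) x 10 mm thick, origin at the centre of its underside. Its y axis runs along the nest: open mouth at the -y end, toggle clamp at the +y end (cheeks reach z = 64 mm). Two white rails, tops at z = 22 mm, 61 mm apart inside, run from y = +53 to -78 mm, then flare to y = -108 mm.
- case_home (a point): Where the case's origin (centre of its underside) lies when it is fully home, on the plate's top: x = 0, y = +8, z = +10 mm of the nest; fixed. The two white end stops have their faces 45 mm beyond it (to the nest's +y) and are 32 mm high over the bench.
- clamp_pivot (a point): Hinge of the steel clamp arm, at x = 0, y = +75, z = 62 mm of the nest; fixed. The clamp moves in the nest's plane x = 0. Open, the arm stands nearly upright, reaching z = 138 mm over the bench, its spindle pointing towards the mouth as far as y = +32 mm. Locked, it lies level at z = 62 mm over the case (spindle's top end z = 83 mm).
- logger_case: Loose blue plastic case 56 (x) x 90 (y) x 24 mm high, about 0.27 kg with its lid, origin at the centre of its underside; starts between the rails on the nest's plate, its axes parallel to the nest's within the small play, 35 to 75 mm short of home towards the mouth. Push it on its outer (-y) end, below the lid.
- case_lid (a joint): White lid plate 52 x 86 x 6 mm on the case, inset 2 mm from its sides, sliding straight down, m: 0 = 5 mm proud (dark gap showing, top 35 mm above the case's underside), 0.005 = shut, no gap (top 30 mm above it). Starts at 0 to 0.0012. A friction fit of about 8 N holds it wherever it is; the clamp's sprung rubber tip gives 12 to 20 N.
- lid_top (a point): Centre of the lid's upper face.
- clamp_handle (a joint): Angle of the red handle about handle_pivot, rad: 0 = fully open, leaning back towards the nest's +y, 30 deg above horizontal; grows as it swings up and over towards the case (-y); dead centre 1.59, locked on its stop at 1.71, leaning 38 deg from upright over the case. Moves lightly (a few N, most just before dead centre), stays locked past dead centre, falls open by its weight once well back.
- handle_pivot (a point): Axis of the handle's hinge (along the nest's x), 80 mm to +y of the nest's centre and 22 mm above the bench; fixed.
- grip_end (a point): Centre of the rounded upper end of the red grip, on the handle's axis 138 mm from handle_pivot. The grip is 22 mm thick in the plane of motion, 34 mm wide along the nest's x, and runs 70 mm down the handle from here; beyond this point it ends in an 11 mm round. Open it is about 91 mm above the bench, locked about 131 mm.
- clamp_tip: Black rubber tip (17 mm across) on a sprung spindle at the end of the clamp arm; comes down on the middle of the lid when the case is home. Origin at the centre of its lower face.
- dropper_bottle_1: Bystander: brown dropper bottle with black cap, 34 mm across, 63 mm high, origin under its centre.
- vial_3: Bystander: small white vial with red cap, 25 mm across, 55 mm high, origin under its centre.
- staining_jar: Bystander: clear staining jar with grey lid, 55 x 48 x 105 mm high, origin under its centre.
- calculator: Bystander: black calculator 122 x 76 x 16 mm, origin under its centre.
Mind the look-alikes: they are no part of the job. What is shaped like the logger_case but green or turquoise is not meant.

How it is judged:
By the outcome, as a careful person would: the job done as asked, in the order asked, and still so for the second after the job is handed in, with the robot touching nothing.
It also fails if it takes over 67 s, if anything falls off the work surface, if the arm or the gripper's body presses on something with over 40 N, if the wrist force passes 120 N, or if a joint passes its speed limit or range.

## Robot

A 6-joint arm with a two-finger parallel gripper is mounted at the origin on a cart in front of the work surface, level with it; the furniture and walls round the work are solid. World frame = base frame: x ahead of the robot, y to its left, z up, the work surface at z = 0. Lengths are in m, angles in rad, forces in N, time in s.
With the tool pointing down it reaches from about 0.25 to 0.8 m from the base axis. Payload 3.9 kg.
Tool frame: the origin (TCP) lies midway between the tips of the shut fingers; the grasp point (between the pads) lies 19 mm behind it (hold_point_z is the distance from the TCP to the grasp point, in m); y points along the fingers, z is the direction in which the jaws open and shut, and the axes are right-handed (so a half turn about y gives the same grasp; the last joint's range is limited). The gripper opens to 85 mm and grips with 20 to 120 N. Pads are 22 mm wide; open, the fingers measure 114 mm over their backs; the gripper's body (76 mm by 85 mm) begins 54 mm behind the grasp point. The pads swing forward as they close: fully open they stand 13 mm farther back than shut.
Start: joints at [-1.269, 0.26, -0.138, 1.173, 0, 1.571], TCP at [0.156, -0.501, 0.201] pointing down, gripper open.
Joint ranges: [-2.78, 2.78], [-0.83, 1.72], [-1.28, 1.37], [-1.9, 2.12], [-1.57, 1.48], [-3.14, 3.14]. Speed limits (rad/s): [2.57, 2.57, 3.14, 3.14, 3.14, 3.14].

## Interface

Orientations are given as a unit quaternion [x, y, z, w].
In Python, from bench import * gives the robot as it stands. Calls block until the motion is done:
- goto(position, orientation): joint-space move of the TCP to a pose.
- movel(position, frame=None, vel=0.15): straight line of the TCP; frame=None keeps the orientation; vel is the mean speed in m/s.
- move_j(angles): joint-space move.
- gripper_open() and grab(strength=None): open the fingers fully, or close them until they stop; strength is the grip in N (None keeps the last).
- pause(seconds).
- inverse_kinematics(position, orientation): joint angles nearest the present ones, or None.
- get_state(): the state.
- get_image(name): name is "side" or "top" or "wrist"; returns (picture, depth): 420x560x3 uint8, red, green, blue; 420x560 float32, m along the optical axis (not along the pixel's ray), 0 where there is no reading.
- camera_model(name): a dict with "fx", "fy", "cx", "cy" (pixels), "dist_coeffs" ([k1, k2, p1, p2, k3] as OpenCV has them; the pictures are not rectified), "R" (3x3) and "t" (3): a world point X has camera coordinates R X + t. Camera axes: x right, y down, z forward; pixel columns grow to the right and rows downward; lengths in m; the calibration is good to about 2 mm. A picture is of the moment at which its call begins: read the wrist's pose just before it. camera_model takes no time and is no camera call; for the wrist camera it gives the pose at the moment of the call.
A pose or a line that the arm cannot do raises IKError and nothing moves.
- close_job(): hands the job in, once; it reports no verdict.
Trained networks look in the newest picture that a camera, given by its name, has taken for a name from the list of things; names that differ only in an ending like _2 or _b are one class to them, and where a whole thing is asked for, a point or a joint stands for the part that bears it (a point fixed in the world has none). Each returns a list of dicts, best first, with "conf" (0 to 1); they miss things now and then, are a little off and sometimes report something else, mostly with a low value. They report only what shows in the picture. A call takes as long as a camera call. They do not tell look-alikes from the thing itself.
- outline_of(target, camera): "pixels" (420x560 bool, what is visible of it) and "extent" ([centre column, centre row, width, height] in pixels, round what is visible of it).
The state is a dict: "clock": time; "joint_positions": joint angles; "qd": joint speeds; "joint_torque": joint torques, N m; "tcp_pos": TCP position; "ee_rot": TCP orientation; "wrist_force": force on the tool from outside, world axes, zero at the start; "moment": the same for the moment, N m; "grip_width": finger opening in m.
Only numpy, scipy, OpenCV 4.12 (cv2) and the standard library are available. Lean on these libraries where they do the work, as an engineer would, in place of code of your own. Each camera call takes 0.05 s, during which the arm holds its last target. There are 200 camera calls.

## Working session

There is one attempt and no reset: what is moved stays moved. The work goes in short steps, each a Python script; the robot and the scene stay as the last script left them, time stands still between calls to the robot, and variables do not carry over. Pictures are saved under pics/ and viewed, about 8 in all and at most 12, crops included, and the job is handed in when it is done.

```bash
ls; mkdir -p pics; cat > h.py <<'E'
from bench import *
import numpy as np, cv2
def save(n,img): cv2.imwrite(f'pics/{n}.png',cv2.cvtColor(img,cv2.COLOR_RGB2BGR))
def K(m): return np.array([[m['fx'],0,m['cx']],[0,m['fy'],m['cy']],[0,0,1.]]),np.array(m['dist_coeffs'],float)
def cloud(m,d):
    k,dc=K(m); v,u=np.mgrid[0:420,0:560]
    p=cv2.undistortPoints(np.stack([u.ravel(),v.ravel()],1).astype(np.float64)[:,None],k,dc)[:,0]
    z=d.ravel().astype(float); X=np.c_[p*z[:,None],z]
    return ((X-np.array(m['t']))@np.array(m['R'])).reshape(420,560,3)
def proj(m,P):
    k,dc=K(m); return cv2.projectPoints(np.array(P,float).reshape(-1,3),cv2.Rodrigues(np.array(m['R'],float))[0],np.array(m['t'],float),k,dc)[0][:,0]
E
python3 - <<'E'
from h import *
s=get_state(); print(s['clock'],s['tcp_pos'],s['ee_rot'])
ims=[]
for c in ['side','top']:
    p,d=get_image(c); m=camera_model(c); save(c+'0',p); np.savez(f'/tmp/{c}.npz',p=p,d=d,c=cloud(m,d))
    C=cloud(m,d)
    for t in ['nest','logger_case','clamp_handle','case_lid','clamp_tip','dropper_bottle_1','vial_3','staining_jar','calculator']:
        for o in outline_of(t,c)[:3]:
            M=o['pixels']&(d>0); print(c,t,round(o['conf'],2),np.round(o['extent']),np.round(np.median(C[M],0),3) if M.any() else None)
E
```

```text
pics
0.0 [ 0.15583352 -0.50053563  0.200126  ] [-0.10639781  0.69978438 -0.69835893  0.10618916]
side nest 0.7 [267. 235.  60.  74.] [ 0.43  -0.046  0.02 ]
side logger_case 0.64 [274. 254.  30.  25.] [ 0.465 -0.19   0.04 ]
side logger_case 0.47 [249. 198.  21.  14.] [0.457 0.319 0.032]
side logger_case 0.3 [248. 218.  18.  40.] [0.414 0.048 0.076]
side clamp_handle 0.76 [248. 220.  21.  40.] [0.414 0.047 0.073]
side clamp_handle 0.19 [347. 336.  62.  30.] [ 0.554 -0.529  0.014]
side case_lid 0.86 [275. 250.  28.  13.] [ 0.467 -0.171  0.044]
side case_lid 0.49 [249. 196.  18.   7.] [0.456 0.328 0.034]
side case_lid 0.43 [246. 208.  22.   5.] [0.447 0.193 0.035]
side dropper_bottle_1 0.71 [335. 291.  12.  27.] [ 0.567 -0.392  0.034]
side vial_3 0.74 [285. 298.  10.  21.] [ 0.458 -0.399  0.032]
side staining_jar 0.78 [273. 185.  14.  31.] [0.561 0.404 0.056]
side staining_jar 0.34 [274. 250.  31.  11.] [ 0.465 -0.169  0.044]
side calculator 0.95 [347. 334.  58.  26.] [ 0.554 -0.529  0.014]
top nest 0.94 [281. 220.  97.  43.] [ 0.43  -0.063  0.015]
top nest 0.5 [253. 230.  36.  15.] [0.4
[... 274 characters left out ...]
top clamp_handle 0.67 [315. 217.  25.  17.] [ 0.461 -0.163  0.045]
top clamp_handle 0.67 [380. 219.   8.   1.] [ 0.455 -0.386  0.053]
top case_lid 0.93 [314. 217.  24.  17.] [ 0.461 -0.16   0.045]
top case_lid 0.74 [143. 184.  22.  20.] [0.557 0.416 0.093]
top case_lid 0.73 [169. 218.  22.  26.] [0.456 0.332 0.037]
top dropper_bottle_1 0.49 [377. 188.   9.   8.] [ 0.565 -0.377  0.047]
top vial_3 0.59 [314. 215.  27.  18.] [ 0.464 -0.163  0.045]
top vial_3 0.39 [379. 218.   8.   6.] [ 0.454 -0.388  0.046]
top staining_jar 0.73 [142. 183.  20.  18.] [0.558 0.414 0.094]
top calculator 0.78 [412. 193.  24.  36.] [ 0.552 -0.515  0.015]
top calculator 0.19 [252. 230.  40.  14.] [0.41  0.054 0.081]
```

```bash
python3 - <<'E'
from h import *
a=np.load('/tmp/side.npz')['p'];b=np.load('/tmp/top.npz')['p']
x=cv2.resize(a[150:360,160:400],None,fx=2.5,fy=2.5,interpolation=cv2.INTER_CUBIC)[:, :600]
y=cv2.resize(b[150:270,120:440],(800,300),interpolation=cv2.INTER_CUBIC)
o=np.zeros((600,800,3),np.uint8); o[:300]=y; z=cv2.resize(a[170:320,190:400],(420,300)); o[300:,:420]=z
o[300:,420:]=cv2.resize(a,(380,300))
save('all0',o)
E
```

```text
(no output)
```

View pics/all0.png

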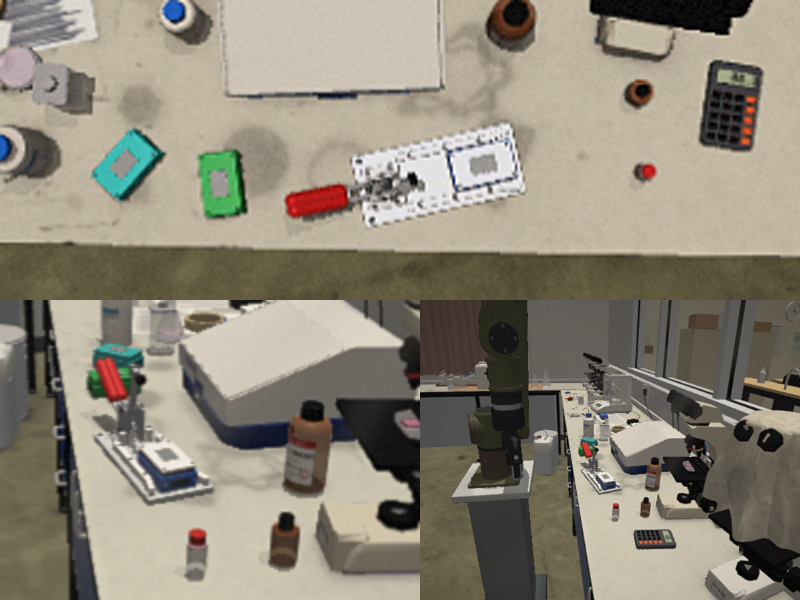

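```bash
cat >> h.py <<'E'
from scipy.spatial.transform import Rotation as Ro
def ori(yaw,flip=False):
    # tool y down, jaws (tool z) along nest x
    z=np.array([np.cos(yaw),np.sin(yaw),0])*(-1 if flip else 1); y=np.array([0,0,-1.])
    return Ro.from_matrix(np.c_[np.cross(y,z),y,z]).as_quat()
E
python3 - <<'E'
from h import *
s=get_state(); print(np.round(Ro.from_quat(s['ee_rot']).as_matrix(),2))
yaw=np.radians(12)
for f in (0,1): print(f,inverse_kinematics([0.42,-0.05,0.33],ori(yaw,f)))
m=camera_model('wrist'); R=np.array(m['R']); print('cam pos',-R.T@m['t'],'fwd',R[2],'right',R[0])
E
```

```text
[[-0.95  0.    0.3 ]
 [-0.3  -0.   -0.95]
 [-0.   -1.    0.  ]]
0 [-1.18489959e-01  5.77261352e-02 -5.41346293e-02  1.45893556e+00
  4.44089210e-16  1.24286686e+00]
1 [-0.11848996  0.05772614 -0.05413463  1.45893556  0.         -1.8987258 ]
cam pos [ 0.23289192 -0.47807562  0.3750193 ] fwd [-0.29781729 -0.09233905 -0.9501465 ] right [ 2.98362469e-01 -9.54452333e-01 -7.62276743e-04]
```

```bash
python3 - <<'E'
from h import *
yaw=np.radians(12)
for i,(x,y,z) in enumerate([(0.44,-0.14,0.25),(0.42,-0.01,0.28)]):
    goto([x,y,z],ori(yaw)); 
    m=camera_model('wrist'); p,d=get_image('wrist'); C=cloud(m,d); save(f'w{i}',p); np.savez(f'/tmp/w{i}.npz',p=p,d=d,c=C,m=np.array(m,dtype=object))
    for t in ['nest','logger_case','clamp_handle','case_lid','clamp_tip']:
        for o in outline_of(t,'wrist')[:2]:
            M=o['pixels']&(d>0); print(i,t,round(o['conf'],2),np.round(o['extent']),np.round(np.median(C[M],0),4) if M.any() else None)
            np.save(f'/tmp/w{i}_{t}.npy',o['pixels']) if o is not None and o['conf']>.5 else 0
print(get_state()['clock'],m['fx'])
a=np.hstack([cv2.imread('pics/w0.png'),cv2.imread('pics/w1.png')]);cv2.imwrite('pics/w01.png',cv2.resize(a,(800,300)))
E
```

```text
0 nest 0.75 [302. 114. 102. 227.] [ 0.4355 -0.0652  0.012 ]
0 nest 0.64 [304. 185.  57.  87.] [ 0.4626 -0.1559  0.0449]
0 logger_case 0.7 [306. 185.  56.  84.] [ 0.4623 -0.1555  0.0449]
0 clamp_handle 0.83 [303.  28.  28.  51.] [ 0.4244 -0.0013  0.0413]
0 case_lid 0.91 [305. 190.  46.  78.] [ 0.4633 -0.1585  0.045 ]
0 case_lid 0.35 [308.  85.  23.  27.] [ 0.4388 -0.0633  0.1288]
0 clamp_tip 0.62 [308.  86.  23.  28.] [ 0.4387 -0.0631  0.1288]
0 clamp_tip 0.6 [300. 113.  94. 223.] [ 0.4355 -0.0649  0.0121]
1 nest 0.56 [294. 175.  84. 267.] [ 0.4265 -0.0345  0.0214]
1 nest 0.45 [291. 110.  37. 128.] [0.4117 0.0594 0.0835]
1 logger_case 0.84 [295. 278.  48.  73.] [ 0.4617 -0.1501  0.0448]
1 clamp_handle 0.6 [292. 109.  40. 130.] [0.4119 0.0581 0.0819]
1 case_lid 0.62 [293. 285.  45.  57.] [ 0.4635 -0.1571  0.045 ]
1 clamp_tip 0.64 [296. 232.  19.  17.] [ 0.4397 -0.0617  0.1281]
3.8917 373.34655090472074
```

View pics/w01.png

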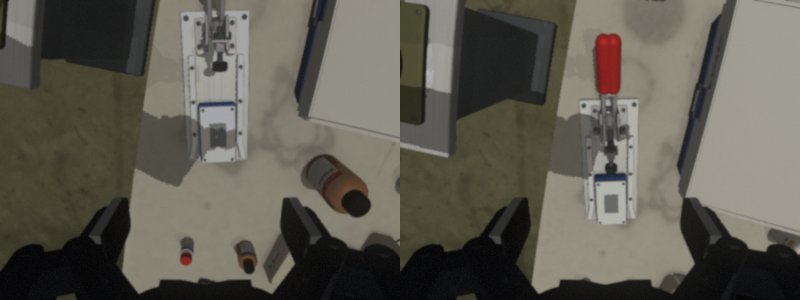

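```bash
python3 - <<'E'
from h import *
for i in (0,1):
    D=np.load(f'/tmp/w{i}.npz',allow_pickle=True); C=D['c'];d=D['d'];p=D['p'].astype(int)
    ok=(d>0)
    def rect(M,name):
        n,l,st,_=cv2.connectedComponentsWithStats(M.astype(np.uint8)); k=1+np.argmax(st[1:,4]); P=C[l==k]
        r=cv2.minAreaRect((P[:,:2]*1000).astype(np.float32)); print(i,name,st[k,4],np.round(r[0],1),np.round(r[1],1),round(r[2],2),'z',np.round(np.median(P[:,2]),4)); return P
    X=C[...,0];Y=C[...,1];Z=C[...,2]
    box=ok&(abs(X-.435)<.12)&(abs(Y+.05)<.25)
    rect(box&(Z>.005)&(Z<.06),'plate+case')
    rect(box&(Z>.040)&(Z<.05)&(Y<-.09),'lid')
    red=box&(p[...,0]>110)&(p[...,1]<60)&(p[...,2]<60)
    if red.sum()>50:
        P=C[red]; c=P.mean(0); u=np.linalg.svd(P-c,full_matrices=False)[2][0]; print('red',red.sum(),c,u,'ang',np.degrees(np.arctan2(-u[0],u[1])),'elev',np.degrees(np.arcsin(abs(u[2]))))
        rect(red,'red')
E
```

```text
0 plate+case 17799 [448.7 -98.5] [100.6 235.5] 13.73 z 0.0134
0 lid 3831 [ 463.6 -161.4] [51.5 86.6] 13.92 z 0.045
1 plate+case 12188 [447.9 -94.2] [100.4 244.2] 13.44 z 0.0146
1 lid 2509 [ 463.7 -160.6] [51.8 85.9] 13.57 z 0.045
red 2419 [0.40931828 0.06610654 0.08765175] [ 0.21557767 -0.85669158 -0.46862117] ang -165.87536530877895 elev 27.944830891777137
1 red 2419 [409.9  62.8] [29.8 78.8] 13.52 z 0.0894
```

```bash
cat >> h.py <<'E'
YAW=np.radians(13.7); O=np.array([.4493,-.1012,0])
U=np.array([np.cos(YAW),np.sin(YAW),0]); V=np.array([-np.sin(YAW),np.cos(YAW),0])
def N(y,z,x=0): return O+U*x*1e-3+V*y*1e-3+np.array([0,0,z*1e-3])
def F():
    s=get_state(); f=np.array(s['wrist_force']); d=np.array(s['tcp_pos'])-O
    return np.round([f@V,f[2],f@U,d@V*1e3,d[2]*1e3,s['clock']],2)
Q=ori(YAW)
E
python3 - <<'E'
from h import *
grab(20); print(get_state()['grip_width'])
goto(N(-140,150),Q); movel(N(-140,20),vel=.12); f0=F(); print(f0)
movel(N(-122,20),vel=.08); print(F())
movel(N(-54,20),vel=.05); print(F())
for y in np.arange(-53,-40,1.):
    movel(N(y,20),vel=.03); f=F(); print(f)
    if abs(f[0]-f0[0])>8: break
m=camera_model('wrist'); p,d=get_image('wrist'); save('push',p); C=cloud(m,d); np.savez('/tmp/push.npz',p=p,d=d,c=C)
E
```

```text
8.616106998822219e-05
[  -0.26   -0.15   -0.19 -140.43   20.76    6.94]
[   0.52    0.31   -0.33 -121.27   20.25    7.32]
[ -0.37  -0.66   0.12 -54.32  20.03   8.82]
[-4.000e-02 -2.100e-01  1.700e-01 -5.308e+01  1.996e+01  9.070e+00]
[  0.41   0.62  -0.77 -51.96  19.98   9.32]
[ 4.600e-01  1.000e-02 -5.400e-01 -5.092e+01  2.001e+01  9.570e+00]
[ -0.16  -0.22  -0.21 -49.93  19.99   9.82]
[  0.11  -0.54   0.22 -48.94  19.99  10.07]
[ 1.800e-01  4.800e-01 -1.000e-02 -4.795e+01  2.001e+01  1.032e+01]
[ -0.45  -0.26   0.3  -46.92  19.98  10.58]
[ 0.000e+00 -3.000e-01 -4.000e-02 -4.592e+01  1.999e+01  1.082e+01]
[  0.27  -0.11  -0.08 -44.94  20.01  11.08]
[  0.35  -0.66   0.42 -43.94  19.98  11.32]
[  0.36  -0.29  -0.34 -42.95  20.01  11.58]
[  0.33   0.23   0.25 -41.92  19.98  11.82]
[ -0.76   0.78   0.09 -40.93  19.97  12.08]
```

View pics/push.png

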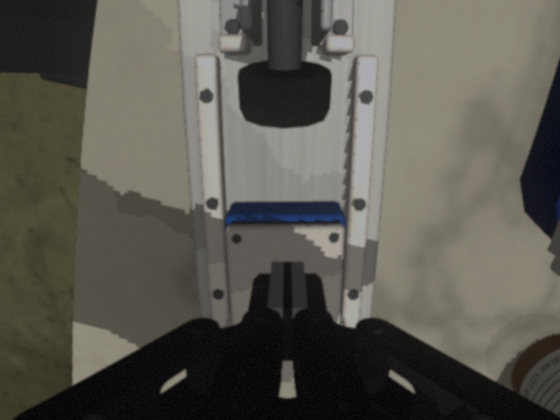

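```bash
python3 - <<'E'
from h import *
C=np.load('/tmp/push.npz')['c'];d=np.load('/tmp/push.npz')['d']
for r in list(range(140,330,8)):
    for c in (245,287):
        q=C[r,c]-O; print(r,c,'d %.3f'%d[r,c],'x %.1f y %.1f z %.1f'%(q@U*1e3,q@V*1e3,q[2]*1e3),end=' | ')
    print()
print(F())
E
```

```text
140 245 d 0.181 x -20.3 y 13.1 z 11.8 | 140 287 d 0.182 x 0.1 y 13.0 z 11.2 | 
148 245 d 0.183 x -20.5 y 9.0 z 11.1 | 148 287 d 0.184 x 0.1 y 8.9 z 10.5 | 
156 245 d 0.185 x -20.8 y 4.8 z 9.9 | 156 287 d 0.184 x 0.1 y 5.1 z 11.3 | 
164 245 d 0.186 x -20.8 y 0.9 z 10.5 | 164 287 d 0.184 x 0.1 y 1.3 z 12.4 | 
172 245 d 0.188 x -21.1 y -3.4 z 9.8 | 172 287 d 0.187 x 0.2 y -3.1 z 11.1 | 
180 245 d 0.188 x -21.0 y -7.1 z 11.5 | 180 287 d 0.188 x 0.2 y -7.3 z 10.7 | 
188 245 d 0.190 x -21.3 y -11.6 z 10.4 | 188 287 d 0.190 x 0.2 y -11.6 z 10.4 | 
196 245 d 0.190 x -21.2 y -15.4 z 11.9 | 196 287 d 0.191 x 0.2 y -15.8 z 10.4 | 
204 245 d 0.183 x -20.5 y -17.3 z 19.2 | 204 287 d 0.183 x 0.2 y -17.1 z 19.8 | 
212 245 d 0.172 x -19.2 y -17.4 z 31.2 | 212 287 d 0.171 x 0.2 y -17.1 z 31.8 | 
220 245 d 0.170 x -18.9 y -20.0 z 34.7 | 220 287 d 0.169 x 0.2 y -19.9 z 34.9 | 
228 245 d 0.159 x -17.8 y -19.6 z 45.7 | 228 287 d 0.160 x 0.2 y -20.0 z 44.6 | 
236 245 d 0.161 x -18.0 y -23.7 z 44.6 | 236 287 d 0.161 x 0.2 y -23.5 z 45.1 | 
244 245 d 0.162 x -18.1 y -27.3 z 45.0 | 244 287 d 0.162 x 0.2 y -2
[... 189 characters left out ...]
64 x -18.4 y -38.4 z 46.1 | 268 287 d 0.147 x 0.2 y -30.3 z 61.6 | 
276 245 d 0.166 x -18.6 y -42.5 z 45.9 | 276 287 d 0.142 x 0.2 y -30.6 z 67.5 | 
284 245 d 0.167 x -18.7 y -46.5 z 46.1 | 284 287 d 0.135 x 0.2 y -30.0 z 74.7 | 
292 245 d 0.170 x -19.0 y -51.3 z 45.0 | 292 287 d 0.131 x 0.2 y -30.9 z 78.7 | 
300 245 d 0.171 x -19.2 y -55.6 z 45.0 | 300 287 d 0.126 x 0.2 y -30.8 z 84.0 | 
308 245 d 0.173 x -19.4 y -60.0 z 44.8 | 308 287 d 0.120 x 0.2 y -30.2 z 89.8 | 
316 245 d 0.000 x 0.1 y 38.6 z 194.0 | 316 287 d 0.123 x 0.2 y -34.2 z 88.5 | 
324 245 d 0.111 x -12.5 y -29.6 z 99.4 | 324 287 d 0.125 x 0.2 y -37.8 z 87.9 | 
[ 3.000e-02  1.560e+00  4.200e-01 -4.096e+01  2.000e+01  1.212e+01]
```

```bash
python3 - <<'E'
from h import *
p,d=get_image('side'); m=camera_model('side'); C=cloud(m,d)
t=get_state()['tcp_pos']; print(t,proj(m,[t,N(-62,10),N(-107,34)]),get_state()['grip_width'])
a=cv2.resize(p[190:290,210:320],None,fx=5,fy=5,interpolation=cv2.INTER_CUBIC)
save('s1',a)
E
```

```text
[ 0.45903915 -0.14102002  0.01999894] [[268.92734193 251.24745861]
 [271.77732262 257.45275725]
 [278.57974866 256.76960446]] -0.00028235124744017796
```

View pics/s1.png

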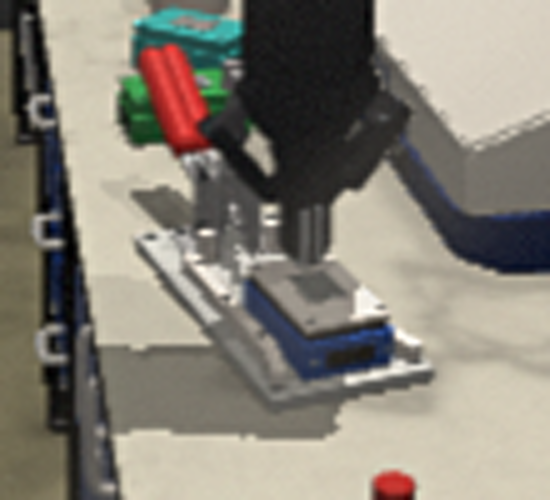

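```bash
python3 - <<'E'
from h import *
m=camera_model('side');w=camera_model('wrist')
for y in (-30,-41,-52):
  for z in (20,45,55,65): print(y,z,(proj(m,N(y,z))[0]-[210,190])*5, proj(w,N(y,z))[0])
C=np.load('/tmp/push.npz')['c']
for c in (272,300):
    print([(r,*np.round([(C[r,c]-O)@V*1e3,C[r,c,2]*1e3]))for r in range(244,300,4)])
p=np.load('/tmp/push.npz')['p']; print(p[240:280:3,275].tolist())
E
```

```text
-30 20 [287.09151287 298.34730403] [286.56510932 228.56143449]
-30 45 [287.8114899 259.6926775] [286.52209301 249.54104066]
-30 55 [288.10304558 244.06174532] [286.50133243 259.7246291 ]
-30 65 [288.3966627  228.33323099] [286.47798552 271.2235426 ]
-41 20 [294.59187898 306.24919117] [286.54966372 248.64715727]
-41 45 [295.37571593 267.34773985] [286.50584306 271.96876754]
-41 55 [295.69305353 251.61540643] [286.48484145 283.22263933]
-41 65 [296.01258948 235.78393791] [286.46134246 295.87593468]
-52 20 [302.21246998 314.27702708] [286.5351212  267.95235921]
-52 45 [303.062242   275.12598931] [286.4907476  293.35650577]
-52 55 [303.40620314 259.29108888] [286.46963215 305.54205864]
-52 65 [303.75250615 243.35546459] [286.44612722 319.18372402]
[(244, np.float64(-27.0), np.float64(45.0)), (248, np.float64(-29.0), np.float64(45.0)), (252, np.float64(-31.0), np.float64(45.0)), (256, np.float64(-33.0), np.float64(46.0)), (260, np.float64(-35.0), np.float64(45.0)), (264, np.float64(-31.0), np.float64(58.0)), (268, np.float64(-30.0), np.float64(61.0)), (272, np.float64(-30.0), np.float64(6
[... 384 characters left out ...]
 np.float64(44.0)), (256, np.float64(-33.0), np.float64(45.0)), (260, np.float64(-35.0), np.float64(45.0)), (264, np.float64(-30.0), np.float64(58.0)), (268, np.float64(-30.0), np.float64(62.0)), (272, np.float64(-31.0), np.float64(64.0)), (276, np.float64(-31.0), np.float64(68.0)), (280, np.float64(-31.0), np.float64(71.0)), (284, np.float64(-31.0), np.float64(73.0)), (288, np.float64(-31.0), np.float64(76.0)), (292, np.float64(-31.0), np.float64(79.0)), (296, np.float64(-31.0), np.float64(81.0))]
[[93, 89, 84], [94, 91, 85], [93, 90, 83], [95, 93, 87], [94, 90, 83], [94, 90, 84], [94, 90, 84], [74, 70, 67], [46, 43, 44], [48, 47, 47], [48, 49, 47], [45, 46, 44], [44, 44, 44], [45, 44, 44]]
```

```bash
python3 - <<'E'
from h import *
movel(N(-41,40),vel=.15); movel(N(-145,40),vel=.2); movel(N(-145,-5),vel=.12); f0=F(); print(f0)
for z in np.arange(-8,-45,-2.):
    movel(N(-145,z),vel=.04); f=F(); 
    if f[1]-f0[1]>2.5: print(f); break
p,d=get_image('wrist'); save('w2',p)
E
```

```text
[ 1.7000e-01  4.0000e-02  9.2000e-01 -1.4401e+02 -4.9800e+00  1.3650e+01]
[   3.05   15.22   -2.58 -145.02  -30.28   16.9 ]
```

View pics/w2.png

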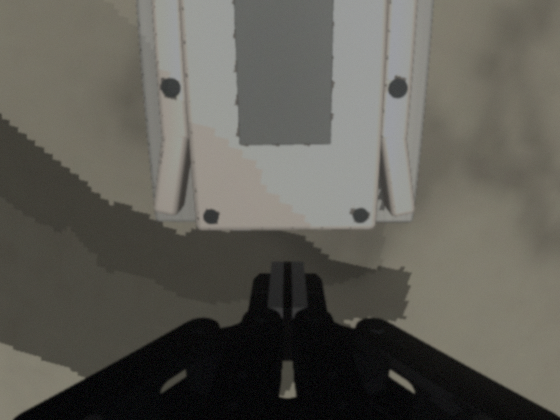

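```bash
sed -i 's/^Q=ori/TZ=29.5\nQ=ori/' h.py; python3 - <<'E'
from h import *
z=14.5-TZ
movel(N(-145,z),vel=.1); f0=F(); print(f0)
movel(N(-121,z),vel=.1); movel(N(-54,z),vel=.05); print(F())
for y in np.arange(-53,-40,1.):
    movel(N(y,z),vel=.03); f=F(); print(f[:4])
    if abs(f[0]-f0[0])>7: break
m=camera_model('wrist'); p,d=get_image('wrist'); save('w3',p); C=cloud(m,d)
for r in range(100,270,10):
    q=C[r,245]-O; print(r,np.round([q@V*1e3,q[2]*1e3],1),end=';')
E
```

```text
[ 5.2000e-01  4.0000e-01  1.1000e-01 -1.4555e+02 -1.4600e+01  1.7270e+01]
[ -0.65  -0.3    0.24 -53.75 -15.06  19.15]
[ -0.96  -1.14  -0.23 -53.21]
[ -1.97  -1.47  -0.52 -52.05]
[ -0.51  -1.02   0.32 -50.84]
[ -0.73  -0.55   0.29 -49.84]
[ -1.4   -1.01   0.9  -48.91]
[ -2.2   -1.49  -0.54 -48.24]
[ -5.44  -1.51  -2.25 -48.31]
[ -8.29  -0.94  -2.38 -48.36]
100 [27.4 44.8];110 [24.5 45.8];120 [21.7 46.2];130 [18.7 46. ];140 [15.6 45.3];150 [12.6 45.7];160 [ 9.5 45.9];170 [ 6.3 45.6];180 [ 3.  45.3];190 [-0.3 44.9];200 [-3.3 45.9];210 [-6.8 45.8];220 [-10.4  45. ];230 [-14.   44.9];240 [-17.6  44.9];250 [-21.5  44.4];260 [-24.6  45.7];
```

```bash
cat >> h.py <<'E'
def end(th):
    a=np.radians(30)+th; return 80+138*np.cos(a),22+138*np.sin(a),a-np.pi/2
def close_pt(th,lead=1.):   # tool on +y side
    y,z,al=end(th); 
    if al<=0: d=20; yf=y+11
    else: d=20-10*min(al/.2,1); yf=y+11/np.cos(al)+d*np.tan(al)
    return N(yf+11-lead,z-d-TZ)
def open_pt(th,lead=1.):    # tool on -y side
    y,z,al=end(th); be=-al
    if be<=0: d=20-10*max(0,min(1,(be+.2)/.2)); yf=y-11
    else: d=10; yf=y-11/np.cos(be)-d*np.tan(be)
    return N(yf-11+lead,z-d-TZ)
E
python3 - <<'E'
from h import *
movel(N(-58,14.5-TZ),vel=.1); movel(N(-70,200),vel=.25)
goto(N(250,200),Q); movel(N(235,71-TZ),vel=.25); f0=F(); print(f0)
for th in np.radians([0,10,20,30,40,50,60,70,80]):
    movel(close_pt(th),vel=.08); f=F(); print(np.round(np.degrees(th)),f)
    if np.abs(f[:3]-f0[:3]).max()>15: break
m=camera_model('wrist'); p,d=get_image('wrist'); save('w4',p)
s,_=get_image('side'); a=cv2.resize(s[180:280,210:320],(462,420),interpolation=cv2.INTER_CUBIC)
save('w4s',cv2.resize(np.hstack([p,a]),(800,330)))
E
```

```text
[-8.6000e-01 -2.7000e-01  9.0000e-02  2.3449e+02  4.2010e+01  2.4480e+01]
0.0 [  1.15  -0.65   0.88 220.3   42.61  24.81]
10.0 [ -0.29  -0.6    0.21 206.29  61.48  25.26]
20.0 [-2.800e-01  6.300e-01 -1.700e-01  1.892e+02  7.815e+01  2.571e+01]
30.0 [ -0.35  -0.33   0.41 169.29  92.28  26.16]
40.0 [ -0.38   0.65  -0.2  147.91 102.21  26.61]
50.0 [ -0.22  -0.51  -0.4  124.86 108.34  27.06]
60.0 [-4.9000e-01  1.0000e-02  3.5000e-01  1.0098e+02  1.1041e+02  2.7510e+01]
70.0 [ -0.49   0.38   0.37  78.98 117.26  27.94]
80.0 [  0.47   1.06   0.56  57.99 112.04  28.36]
```

View pics/w4s.png

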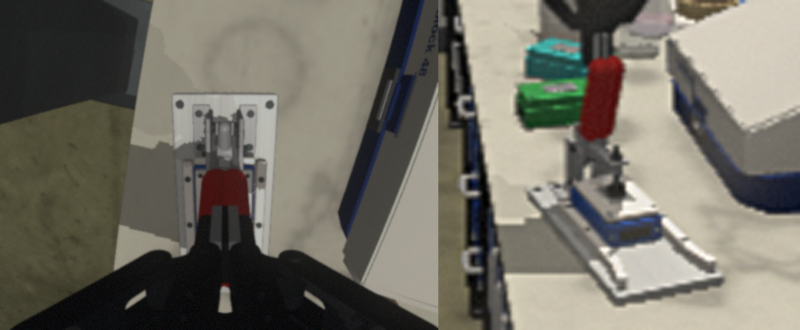

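```bash
python3 - <<'E'
from h import *
f0=np.zeros(3)
for th in [84,88,91,94,96,98,99,100,101,102,103,104,105]:
    movel(close_pt(np.radians(th)),vel=.05); f=F(); print(th,f)
    if np.abs(f[:3]).max()>12 and th>94: break
m=camera_model('wrist'); p,d=get_image('wrist'); C=cloud(m,d)
pi=p.astype(int); red=(d>0)&(pi[...,0]>90)&(pi[...,1]<55)&(pi[...,2]<60)
P=C[red]-O; y=P@V*1e3; z=P[:,2]*1e3; k=(z>60)&(z<150); print(k.sum(), np.degrees(np.arctan(np.polyfit(z[k],y[k],1)[0])), y[k].min(),z[k].max())
E
```

```text
84 [ 9.0000e-02 -1.8000e-01  2.3000e-01  5.0140e+01  1.0837e+02  2.8780e+01]
88 [ -0.47   0.27  -0.19  42.7  103.99  29.1 ]
91 [ 4.5000e-01 -7.0000e-02  1.8000e-01  3.7580e+01  1.0051e+02  2.9380e+01]
94 [ 0.55  0.56 -0.27 32.74 96.66 29.65]
96 [ 0.84  0.53  0.88 29.67 93.98 29.9 ]
98 [ 5.000e-02 -2.800e-01 -7.600e-01  2.676e+01  9.105e+01  3.015e+01]
99 [1.100e-01 7.400e-01 4.000e-02 2.544e+01 8.983e+01 3.040e+01]
100 [ 4.79 10.43 -2.44 25.16 89.34 30.65]
101 [ 8.53 22.09 -4.45 25.02 88.99 30.9 ]
880 -41.398500932094315 -11.403363963546115 142.67637798541705
```

```bash
python3 - <<'E'
from h import *
movel(N(45,110),vel=.2); movel(N(45,180),vel=.25); movel(N(-110,150),vel=.3); 
m=camera_model('wrist'); p,d=get_image('wrist'); C=cloud(m,d); save('w5',p)
Pn=(C-O)@np.c_[U,V,[0,0,1]]*1e3
k=(d>0)&(abs(Pn[...,0])<20)&(Pn[...,1]<-15)&(Pn[...,1]>-33); print('lid z',k.sum(),np.median(Pn[k][:,2]))
k=(d>0)&(abs(Pn[...,0])<24)&(abs(Pn[...,2]-37)<6); print('lid y min',np.percentile(Pn[k][:,1],[1,99]))
s,_=get_image('side'); a=cv2.resize(s[180:280,210:320],(462,420),interpolation=cv2.INTER_CUBIC)
save('w5s',cv2.resize(np.hstack([p,a]),(800,330))); print(F())
E
```

```text
lid z 1591 41.76119860517427
lid y min [-36.87546725  25.31820089]
[   0.29    1.25    0.17 -108.58  149.29   32.47]
```

View pics/w5s.png

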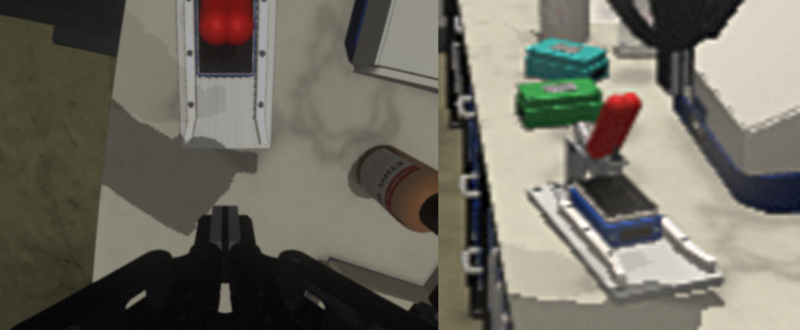

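```bash
python3 - <<'E'
from h import *
m=camera_model('wrist'); p,d=get_image('wrist'); C=cloud(m,d)
Pn=(C-O)@np.c_[U,V,[0,0,1]]*1e3
def md(a,b,x0,x1):
    k=(d>0)&(Pn[...,0]>x0)&(Pn[...,0]<x1)&(Pn[...,1]<b)&(Pn[...,1]>a); return k.sum(),np.round(np.percentile(Pn[k][:,2],[10,50,90]),1)
print('lid',md(-32,-22,-20,20),'plate',md(-75,-45,-20,20),'bench',md(-140,-125,-20,20))
t0=np.radians(97); q=open_pt(t0); movel(q-V*.04,vel=.25); f0=F(); print(f0)
for th in [97,94,90,86,80,74,68]:
    movel(open_pt(np.radians(th)),vel=.06); f=F(); print(th,f)
    if np.abs(f[:3]).max()>18: break
s,_=get_image('side'); p,d=get_image('wrist'); a=cv2.resize(s[180:280,210:320],(462,420),interpolation=cv2.INTER_CUBIC)
save('w6s',cv2.resize(np.hstack([p,a]),(800,330)))
E
```

```text
lid (np.int64(824), array([40.7, 41.7, 42.5])) plate (np.int64(1753), array([10.3, 11.2, 12.1])) bench (np.int64(698), array([-0.2,  0.7,  1.6]))
[ -0.22   0.35   0.16 -63.6   83.25  32.99]
97 [ -1.09  -0.9   -0.79 -23.89  82.61  33.81]
94 [ -1.22   0.29  -0.27 -18.1   87.21  34.08]
90 [-6.300e-01 -6.300e-01 -6.000e-02 -9.160e+00  9.214e+01  3.438e+01]
86 [-0.57  1.03 -0.28 -0.95 96.62 34.69]
80 [ -0.83   0.66   1.29  12.1  102.37  35.08]
74 [-2.7000e-01  7.7000e-01 -3.0000e-02  2.6010e+01  1.0652e+02  3.5480e+01]
68 [ 2.7000e-01 -2.7000e-01 -1.0000e-01  4.0180e+01  1.1234e+02  3.5880e+01]
```

View pics/w6s.png

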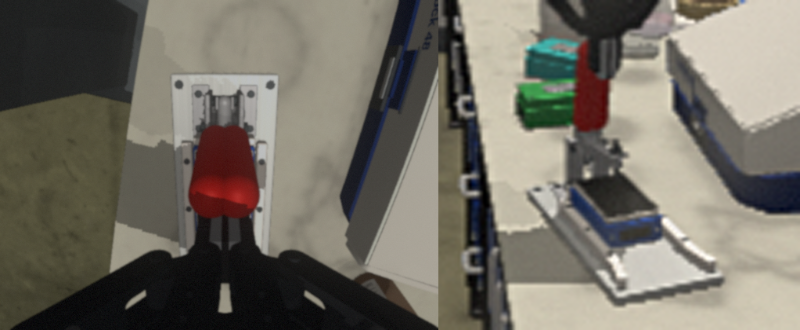

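```bash
python3 - <<'E'
from h import *
for th in [62,56,50,44,38,32,26,20,14,8,4]:
    movel(open_pt(np.radians(th)),vel=.08); f=F(); print(th,f)
    if np.abs(f[:3]).max()>15: break
E
```

```text
62 [  0.19   0.13  -0.34  54.62 119.    36.33]
56 [  0.75  -0.65   0.3   68.3  120.15  36.66]
50 [  0.37   0.56   0.44  81.32 118.29  36.98]
44 [ -0.88   0.32   0.52  93.98 115.    37.29]
38 [-6.0000e-02  1.1600e+00 -1.5000e-01  1.0609e+02  1.1023e+02  3.7600e+01]
32 [ 9.0000e-02 -7.5000e-01  9.1000e-01  1.1741e+02  1.0401e+02  3.7910e+01]
26 [  0.23  -0.6    0.82 127.6   96.47  38.22]
20 [ -0.34   1.18  -0.42 136.35  87.74  38.52]
14 [-6.7000e-01  1.4000e-01 -1.9000e-01  1.4327e+02  7.8000e+01  3.8830e+01]
8 [-2.2000e-01  1.4000e-01  3.2000e-01  1.4811e+02  6.7250e+01  3.9120e+01]
4 [-6.6000e-01  6.0000e-02 -5.7000e-01  1.4989e+02  5.9540e+01  3.9380e+01]
```

Retreat upward and check from the mouth side.

```bash
python3 - <<'E'
from h import *
movel(N(150,200),vel=.25); movel(N(-130,150),vel=.3); pause(.3)
m=camera_model('wrist'); p,d=get_image('wrist'); C=cloud(m,d)
Pn=(C-O)@np.c_[U,V,[0,0,1]]*1e3
def md(a,b,x0,x1):
    k=(d>0)&(Pn[...,0]>x0)&(Pn[...,0]<x1)&(Pn[...,1]<b)&(Pn[...,1]>a); return k.sum(),np.round(np.percentile(Pn[k][:,2],[10,50,90]),1)
print('lid near',md(-32,-15,-20,20),'lid far',md(15,25,-20,20),'lid L',md(-30,20,-23,-15),'lid R',md(-30,20,15,23),'plate',md(-85,-45,-20,20))
k=(d>0)&(abs(Pn[...,0])<20)&(Pn[...,2]>25)&(Pn[...,2]<46)&(Pn[...,1]<0); print('case y min',np.percentile(Pn[k][:,1],[.3,1,3]))
s,ds=get_image('side'); 
ms=camera_model('side'); Cs=(cloud(ms,ds)-O)@np.c_[U,V,[0,0,1]]*1e3; si=s.astype(int)
k=(ds>0)&(si[...,0]>100)&(si[...,1]<60)&(si[...,2]<60)&(abs(Cs[...,0])<25)&(Cs[...,1]>60)&(Cs[...,1]<230); P=Cs[k]; u=np.linalg.svd(P-P.mean(0))[2][0]; print('red',k.sum(),P.mean(0),u, P.max(0))
a=cv2.resize(s[180:280,210:320],(462,420),interpolation=cv2.INTER_CUBIC)
save('w7s',cv2.resize(np.hstack([p,a]),(800,330))); print(F())
E
```

```text
Traceback (most recent call last):
IndexError: index -1 is out of bounds for axis 0 with size 0
```

```bash
python3 - <<'E'
from h import *
movel(N(-95,150),vel=.2); pause(.2)
m=camera_model('wrist'); p,d=get_image('wrist'); C=cloud(m,d)
Pn=(C-O)@np.c_[U,V,[0,0,1]]*1e3
def md(a,b,x0,x1):
    k=(d>0)&(Pn[...,0]>x0)&(Pn[...,0]<x1)&(Pn[...,1]<b)&(Pn[...,1]>a); return k.sum(),np.round(np.percentile(Pn[k][:,2],[10,50,90]),1) if k.any() else 0
print('lid near',md(-32,-15,-20,20),'lid far',md(15,25,-20,20),'lid L',md(-30,20,-23,-15),'lid R',md(-30,20,15,23),'plate',md(-85,-45,-20,20))
k=(d>0)&(abs(Pn[...,0])<20)&(Pn[...,2]>25)&(Pn[...,2]<46)&(Pn[...,1]<0); print('case y min',np.percentile(Pn[k][:,1],[.3,1,3]))
s,ds=get_image('side'); 
ms=camera_model('side'); Cs=(cloud(ms,ds)-O)@np.c_[U,V,[0,0,1]]*1e3; si=s.astype(int)
k=(ds>0)&(si[...,0]>100)&(si[...,1]<60)&(si[...,2]<60)&(abs(Cs[...,0])<40)&(Cs[...,1]>60)&(Cs[...,1]<230); P=Cs[k]; print('red',k.sum(),P.mean(0),P.max(0)) if k.any() else 0
a=cv2.resize(s[180:280,210:320],(462,420),interpolation=cv2.INTER_CUBIC)
save('w7s',cv2.resize(np.hstack([p,a]),(800,330))); print(F())
E
```

```text
lid near (np.int64(1255), array([40.7, 41.6, 42.5])) lid far (np.int64(841), array([40.7, 41.6, 42.6])) lid L (np.int64(805), array([40.6, 41.6, 42.6])) lid R (np.int64(791), array([40.7, 41.6, 42.5])) plate (np.int64(14427), array([ 11.3, 251. , 265.6]))
case y min [-38.22293403 -38.16079231 -36.94338988]
red 126 [ -0.1576192  156.10933022  76.5441179 ] [ 19.47029711 201.87854576 100.81942095]
[ -0.68   0.4   -0.35 -95.58 150.02  42.16]
```

View pics/w7s.png

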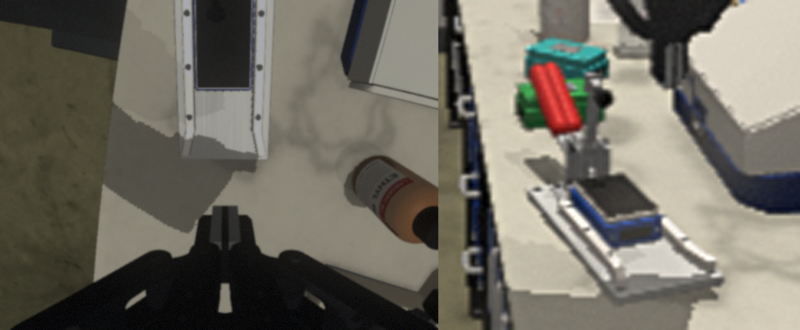

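```bash
python3 - <<'E'
from h import *
m=camera_model('wrist'); p,d=get_image('wrist'); C=cloud(m,d)
Pn=(C-O)@np.c_[U,V,[0,0,1]]*1e3; x,y,z=Pn[...,0],Pn[...,1],Pn[...,2]; b=(d>0)&(y>-33)&(y<25)
for n,k in [('rails',b&(abs(abs(x)-35)<6)&(z>18)&(z<27)),('lid',b&(abs(x)<22)&(z>34)&(z<50)),('rim',(d>0)&(abs(abs(x)-27)<.5)&(y>-33)&(y<25)),('plate side',b&(abs(abs(x)-46)<3))]: print(n,k.sum(),np.round(np.percentile(z[k],[10,50,90]),2))
print(p[60,255:320:6].tolist())
for c in ('wrist','top'):
    if c=='top': get_image('top')
    for t in ('dropper_bottle_1','vial_3'): print(c,t,[(round(o['conf'],2),np.round(o['extent'])) for o in outline_of(t,c)[:1]])
a=cv2.resize(p[0:160,220:360],(700,800))[:600]; save('w8',a)
E
```

```text
rails 2066 [21.62 22.93 24.05]
lid 5114 [40.67 41.6  42.55]
rim 103 [32.08 34.56 40.01]
plate side 1104 [10.03 11.04 12.03]
[[34, 33, 31], [30, 31, 29], [37, 36, 35], [33, 33, 32], [29, 26, 28], [31, 31, 30], [29, 28, 29], [30, 31, 30], [32, 31, 29], [36, 35, 34], [29, 25, 26]]
wrist dropper_bottle_1 []
wrist vial_3 []
top dropper_bottle_1 []
top vial_3 [(0.49, array([377., 219.,   6.,   2.]))]
```

View pics/w8.png

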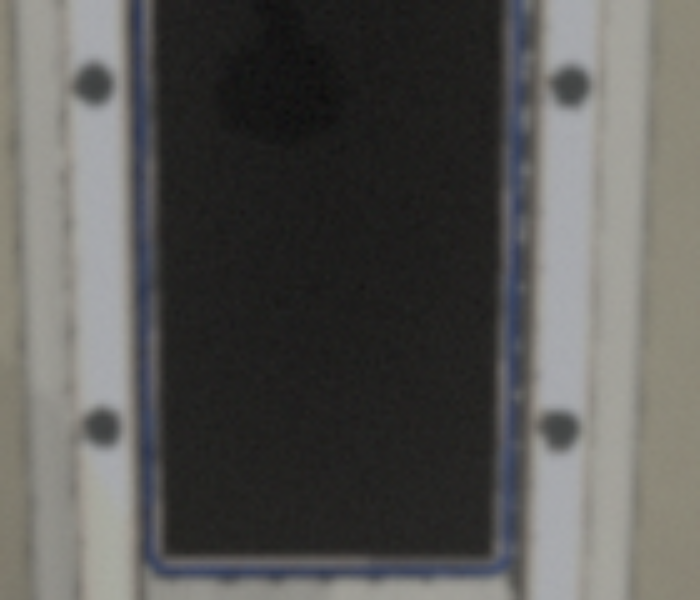

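```bash
python3 - <<'E'
from h import *
print(F()); close_job()
E
```

```text
[-8.1000e-01  8.0000e-01 -5.0000e-02 -9.5140e+01  1.4996e+02  4.2460e+01]
the job is handed in; nothing more can be done
```

I pushed the blue case home, swung the red handle over centre until the clamp locked, then swung it fully back open. The job was handed in at about 42 s of the 67 s allowed.

**Last checks**
- **Case:** on the stops. Push force rose to 8 N just where home was predicted, and its outer end measured about -37 to -38 mm in the nest (expected -37).
- **Clamp locked:** force rose only at the stop angle. The grip top measured 142.7 mm, matching the given 131 mm plus its 11 mm round. The lean read 41° rather than 38°.
- **Clamp open again:** the side view shows the arm upright and the handle leaning back. The handle followed to about 4° from open with no load.
- **Lid:** its top measured 41.6 mm, with other surfaces in that view reading about 1 mm high. That makes it about 40.6 mm, against 40 mm for shut and about 45 mm before. It read the same on all sides.
- **Forces:** the highest was 22 N, at the clamp's stop.

**What disagreed or was not confirmed**
- **Fingertips:** the shut fingertips stood about 29.5 mm behind the stated TCP. My first push therefore passed above the lid without touching anything. I found the offset by touching the bench gently, at 15 N, and corrected for it.
- **Lid appearance:** after clamping, the lid's top shows dark inside a white rim, and its label is gone. I took this to be the dark inner part showing at lid height, but did not confirm it.
- **Lid gap:** I did not see the closed gap from the side.
- **Bystanders:** the final detector check found the vial near its start pixels, at low confidence (0.49), and missed the dropper bottle. No motion went near either of them, and I did not check the jar or calculator again.

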